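Close up the reagent chest

ROBOT

A 7-joint arm with a two-finger parallel gripper is mounted at the origin on the work surface. World frame = base frame: x ahead of the robot, y to its left, z up, the work surface at z = 0. Lengths are in m, angles in rad, forces in N, time in s.
With the tool pointing down it reaches from about 0.425 to 0.875 m from the base axis. Payload 4.7 kg.
Tool frame: the origin (TCP) lies on the centre line of the jaws, within the pads' length; the fingertips stand 14 mm ahead of it and the grasp point (between the pads) lies 5 mm behind it; z points along the fingers, y is the line along which they close (so a half turn about z gives the same grasp; the last joint's range is limited). The gripper opens to 87 mm and grips with 3 to 60 N. Pads are 19 mm wide; open, the fingers measure 117 mm over their backs; the gripper's body (75 mm by 190 mm) begins 51 mm behind the grasp point.
Start: joints at [0.014, 0.321, -0.07, 1.45, 0.023, 1.371, -0.057], TCP at [0.65, -0, 0.237] pointing down, gripper open.
Joint ranges: [-2.86, 2.86], [-0.3, 2.09], [-1.38, 1.24], [0.06, 2.45], [-1.56, 4.7], [0.09, 2.05], [-2.69, 2.69]. Speed limits (rad/s): [2.57, 2.57, 3.14, 3.14, 3.14, 3.14, 3.14].

INTERFACE

Orientations are given as a rotation vector (axis times angle).
In Python, from bench import ctrl gives the robot as it stands.
- The arm moves only by the tool send_rows, never from a script. Its argument "steps" is a list of rows, each an object of numbers: "tx", "ty", "tz": the shift along the tool's x, y, z in units of 60 mm (1.0 is 60 mm); "turn": the turn about the tool's z in units of 8 degrees (1.0 is 8 degrees); "grip": the opening, from 0 (shut) to 1 (fully open). A call has 1 to 12 rows; each row shifts and turns the commanded pose from where the row before left it, along the tool's axes as they then stand; what a row does not reach is not made up. A row lasts 1/8 s, in which the tool goes at most 62.5 mm and 10.7 degrees, less where a joint would pass 70% of its speed; a pose out of reach is approached as far as the arm can. A call is refused whole if a number of a shift passes 1 or a number of a turn 1, either way. A call with a gripper value outside its range is refused whole. The fingers move at their own pace and stop on an object; "newtons" is the grip in N (left out, the last holds). Time passes only in rows, so rows that do not move let the fingers close. It gives the time, the measured TCP pose, the force, the opening and the grip force at its end, in the units of the state.
- ctrl.get_state(): the state, without advancing time (a new reading comes with each control period).
- ctrl.get_image(name): name is "scene" or "side" or "wrist"; returns a dict with "pixels" (384x512x3 uint8, red, green, blue), "K" (3x3 intrinsics, pixels), "cam_to_world" (4x4, takes a point from camera to world coordinates); the wrist camera has in their place "T_tool_cam" (4x4, takes a point from camera to tool coordinates, whose origin is the TCP and whose axes are the flange's). Camera axes: x right, y down, z forward; pixel columns grow to the right and rows downward; lengths in m; the calibration is good to about 2 mm. A picture is of the moment at which its call begins: read the wrist's pose just before it. There is no depth.
- ctrl.close_job(): hands the job in; it is judged then, once.
The state is a dict: "time": time; "joint_positions": joint angles; "qd": joint speeds; "joint_torque": joint torques, N m; "position": TCP position; "tool_rot": TCP orientation; "ft_force": force on the tool from outside, world axes, zero at the start; "torque": the same for the moment, N m; "grip_width": opening from 0.0 (shut) to 1.0 (fully open); "grip_force": force on a finger pad.
Only numpy, scipy, OpenCV 4.12 (cv2) and the standard library are available. Lean on these libraries where they do the work, as an engineer would, in place of code of your own. Each camera call takes 0.05 s, during which the arm holds its last target. There are 200 camera calls.

TASK

The amber jar with the wide cap, in the grey chest, has been left with its screw cap loose: turn that cap clockwise until it is fully home, and then gently fold the chest's cover shut. Leave the cap of the narrow-necked bottle beside it as it is, and do not disturb anything else on the bench.

Things in the scene. Friction and masses are not known exactly. Their poses are not given: they have to be found in the camera images.
- chest: Fixed grey plastic open-topped chest, 170 mm (its x) by 270 mm (its y) by 100 mm high, walls and floor 6 mm. Origin: centre of its underside, on the table. It stands with its y axis (long side) roughly along the robot's x; its +x side (to the robot's left) carries the cover's hinge.
- cover (a joint): Hinge of the chest's cover (a flat grey panel 170 x 270 x 8 mm, 0.3 kg), along the top of the chest's +x long wall. 0 = shut flat on the rim, grows as it opens, 1.57 = standing upright, stop at 2.2 rad. It starts standing open at 1.65 to 2.1. The hinge is stiff (about 0.4 N m): the cover stays wherever it is left, and a push of 2 to 4 N near its free edge moves it.
- cover_hinge (a point): Point on the hinge line, at the middle of the cover's length, at the height of the panel's inner face (100.5 mm above the table). The point turns with the cover: its -x axis points along the panel to the free edge 170 mm away, its y axis along the hinge, its z axis out of the panel's outer face (which is 8 mm from the hinge line).
- cover_handle (a point): Grip point of the black knob on the cover's outer face: midway along its length, 30 mm from the free edge, 35 mm out from the face. The outer face is bare elsewhere and may be pushed.
- jar: Fixed wide-mouthed amber glass jar, 72 mm across, standing on the chest's floor on the chest's long centre line, about 60 mm to one side of the chest's middle or the other. Origin: centre of its underside, 6 mm above the table. With its cap home it is 80 mm high.
- jar_cap (a joint): Screw of the jar's captive white cap. 0 = fully home (a firm stop). Grows anticlockwise seen from above (loosening) and the cap rises 1.4 mm per rad. It starts 2.0 to 3.2 rad loose; friction about 0.12 N m, it stays where it is left.
- jar_cap_top (a point): Centre of the top face of the jar's cap. The cap is a ribbed white cylinder 58 mm across (59.5 over the ribs' tips), 26 mm high, its top about 86 mm above the table when home; it has at least 35 mm free space all round and below its top 26 mm of side to grip.
- bottle: Fixed narrow-necked amber glass bottle, 54 mm across, standing in the chest at the other place, about 120 mm from the jar. Origin: centre of its underside. Total height 84 mm.
- bottle_cap_rim (a point): A point on the upper edge of the bottle's own white cap (34 mm across, 22 mm high), 17 mm from the bottle's axis. It shows whether this cap has been turned; leave it alone.
- beaker: Loose glass beaker, 70 mm across, 90 mm high, standing on the table close to the chest's -x side. Origin: centre of its underside.
- wash_bottle: Loose white plastic bottle, 64 mm across, 150 mm high, to the right of the robot's front. Origin: centre of its underside.
- sample_jar: Loose small clear jar with a black cap, 52 mm across, 70 mm high, to the left. Origin: centre of its underside.
- tray_block: Loose grey block 100 x 60 x 35 mm lying on the table to the left of the chest. Origin: centre of its underside.

How it is judged:
By the outcome, as a careful person would: the job done as asked, in the order asked, and still so for the second after the job is handed in, with the robot touching nothing.
It also fails if it takes over 64 s, if anything falls off the work surface, if the arm or the gripper's body presses on something with over 40 N, if the wrist force passes 120 N, or if a joint passes its speed limit or range.

## Working session

There is one attempt and no reset: what is moved stays moved. The work goes in short steps, Python scripts to look and compute and a tool call to move; the robot and the scene stay as the last step left them, time stands still between calls to the robot, and variables do not carry over. Pictures are saved under pics/ and viewed, at most 10 in all, crops included, and the job is handed in when it is done.

Besides the shell and the picture viewer there is one more tool, called in YAML: its name, and indented under it one key for each argument. send_rows: Moves the arm, as the interface text tells. Its arguments: {"type":"object","properties":{"steps":{"type":"array"},"newtons":{"type":"number"}},"required":["steps"]}

```bash
mkdir -p pics; cat > h.py <<'E'
import numpy as np, cv2
from scipy.spatial.transform import Rotation as R
from bench import ctrl
def snap(n,f):
    s=ctrl.get_state(); d=ctrl.get_image(n); cv2.imwrite(f'pics/{f}.png',d['pixels'][:,:,::-1])
    K=np.array(d['K'])
    if n=='wrist':
        T=np.eye(4);T[:3,:3]=R.from_rotvec(s['tool_rot']).as_matrix();T[:3,3]=s['position'];T=T@np.array(d['T_tool_cam'])
    else: T=np.array(d['cam_to_world'])
    np.savez(f'pics/{f}.npz',K=K,T=T); return s
def ray(f,u,v):
    z=np.load(f'pics/{f}.npz');d=z['T'][:3,:3]@np.linalg.inv(z['K'])@[u,v,1];return z['T'][:3,3],d
def atz(f,u,v,h):
    o,d=ray(f,u,v);return o+d*(h-o[2])/d[2]
def proj(f,p):
    z=np.load(f'pics/{f}.npz');q=z['K']@(z['T'][:3,:3].T@(np.array(p)-z['T'][:3,3]));return q[:2]/q[2]
E
python3 - <<'E'
from h import *
for n in('scene','side','wrist'): s=snap(n,n+'0')
print({k:np.round(v,3) for k,v in s.items()})
print(np.load('pics/scene0.npz')['T'].round(3),np.load('pics/side0.npz')['T'].round(3),np.load('pics/wrist0.npz')['T'].round(3))
a=[cv2.imread(f'pics/{n}0.png') for n in('scene','side')]
cv2.imwrite('pics/c0.png',cv2.resize(np.vstack(a),(400,600)))
E
```

```text
{'time': np.float64(0.1), 'joint_positions': array([ 0.014,  0.322, -0.07 ,  1.452,  0.023,  1.371, -0.057]), 'qd': array([ 0.   , -0.   ,  0.   , -0.001, -0.   , -0.   , -0.001]), 'joint_torque': array([ 0.0000e+00, -4.9257e+01, -4.0600e-01, -3.1340e+01, -6.4000e-02,
        4.0000e-02,  0.0000e+00]), 'position': array([ 0.65 , -0.   ,  0.236]), 'tool_rot': array([-2.221e+00, -2.221e+00,  2.000e-03]), 'ft_force': array([-0.412, -1.418, -1.223]), 'torque': array([-0.035,  0.001, -0.036]), 'grip_force': np.float64(0.0), 'grip_width': np.float64(1.0)}
[[-0.289  0.555 -0.78   1.27 ]
 [ 0.957  0.153 -0.245  0.315]
 [-0.017 -0.818 -0.576  0.653]
 [ 0.     0.     0.     1.   ]] [[-0.94  -0.25   0.234  0.151]
 [-0.342  0.711 -0.614  1.048]
 [-0.013 -0.657 -0.754  1.336]
 [ 0.     0.     0.     1.   ]] [[ 1.     0.    -0.002  0.651]
 [-0.    -0.967 -0.255  0.069]
 [-0.002  0.255 -0.967  0.384]
 [ 0.     0.     0.     1.   ]]
```

View pics/scene0.png

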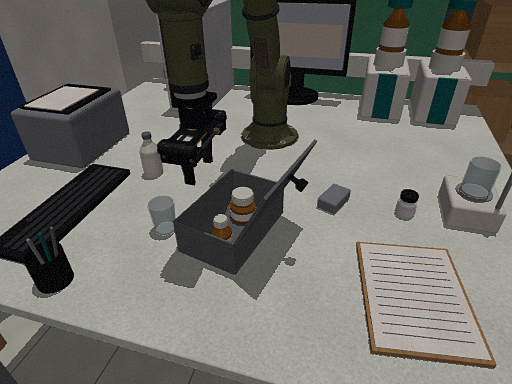

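View pics/wrist0.png

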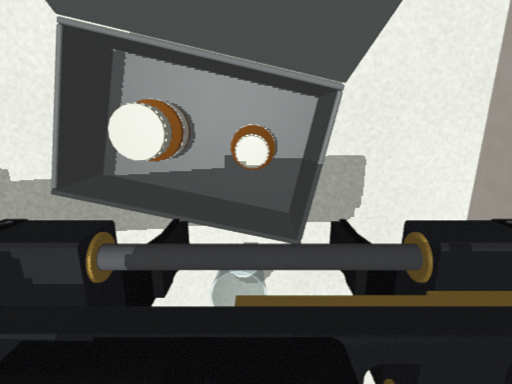

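View pics/side0.png

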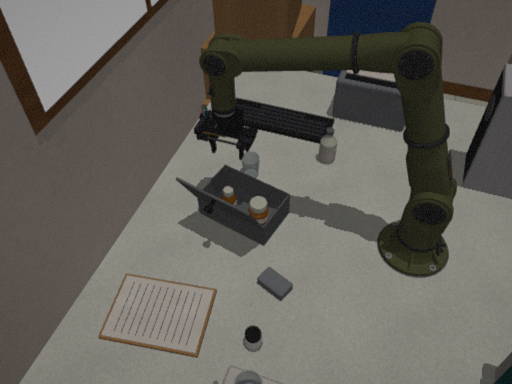

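The wrist view shows the wide jar cap at about (138,131) and the bottle cap at (253,150). The chest rim corners are at (60,18), (342,85), (299,241) and (53,190). The cover stands open at the top of the picture, past upright in the scene view.

```bash
python3 - <<'E'
from h import *
im=cv2.imread('pics/wrist0.png')
m=(im.min(2)>190).astype('u1'); m[:, :60]=0; m[:90]=0;m[165:]=0;m[:,300:]=0
n,l,st,c=cv2.connectedComponentsWithStats(m)
for i in range(1,n):
  if st[i,4]>300: print(st[i],c[i])
c4=[atz('wrist0',*p,.1) for p in[(60,18),(342,85),(299,241),(53,190)]]
print(np.round(c4,3),[np.linalg.norm(c4[i]-c4[i-1]).round(3) for i in range(4)])
for h in(.086,.089,.09):print(h,atz('wrist0',138,131,h).round(4))
e=[atz('wrist0',107.5,131,.09),atz('wrist0',169,131,.09)];print('dia',e[1]-e[0])
print('bottle',atz('wrist0',253,150,.088))
j=np.array(e).mean(0)
print(proj('scene0',j),proj('side0',j))
# cover free edge corners in wrist/scene: knob in scene
E
python3 - <<'E'
import cv2
a=cv2.resize(cv2.imread('pics/scene0.png')[125:270,140:340],None,fx=4,fy=4,interpolation=2)
cv2.imwrite('pics/crop1.png',a)
E
```

```text
[ 108  103   56   57 2443] [135.79246828 131.42652476]
[236 135  32  30 748] [251.5842246  150.26737968]
[[ 0.472  0.156  0.1  ]
 [ 0.729  0.1    0.1  ]
 [ 0.694 -0.059  0.1  ]
 [ 0.436 -0.002  0.1  ]] [np.float64(0.163), np.float64(0.262), np.float64(0.163), np.float64(0.264)]
0.086 [0.5253 0.057  0.086 ]
0.089 [0.5265 0.0572 0.089 ]
0.09 [0.5269 0.0572 0.09  ]
dia [ 6.26766141e-02 -3.22568327e-06  0.00000000e+00]
bottle [0.64390911 0.03777311 0.088     ]
[242.14254909 193.6255756 ] [256.61418931 201.64984995]
```

View pics/crop1.png

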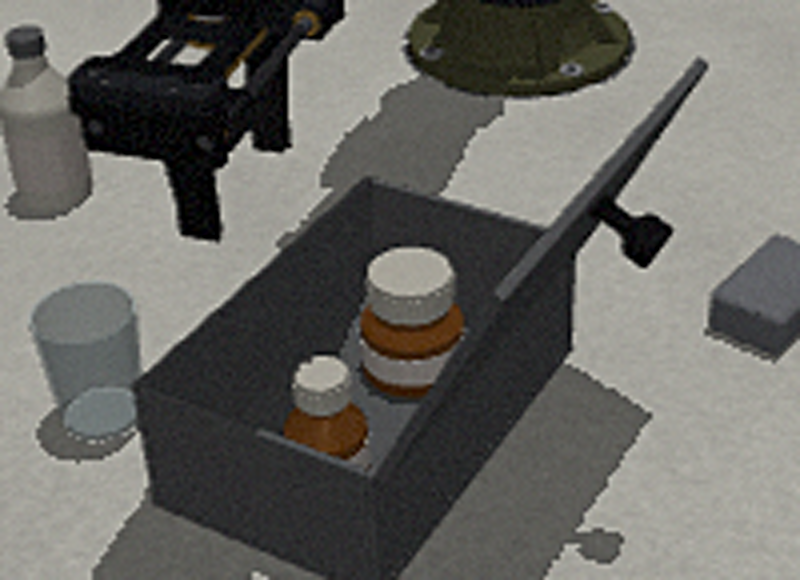

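The crop agrees: the jar cap projects to (242,194) in the scene view and is seen there. The cover's near free corner is at scene (315.8,140.5) and the knob at about (302,185). I'll fit the chest pose and cover angle together.

```bash
cat > fit.py <<'E'
from h import *
from scipy.optimize import least_squares
def geo(p):
    cx,cy,w,th=p
    X=np.array([np.cos(w),np.sin(w),0]);Y=np.array([-X[1],X[0],0]);Z=np.array([0,0,1]);C=np.array([cx,cy,0])
    u=-X*np.cos(th)+Z*np.sin(th)      # along panel to free edge
    n=X*np.sin(th)+Z*np.cos(th)       # outer normal
    return C,X,Y,Z,u,n
def cov(p,a,b,c,hx=.085):  # a along panel, b along hinge, c out
    C,X,Y,Z,u,n=geo(p); return C+X*hx+Z*.1005+a*u+b*Y+c*n
E
python3 - <<'E'
from fit import *
def pts(p):
    C,X,Y,Z,u,n=geo(p)
    return [('wrist0',C-X*.085+Y*.135+Z*.1,(53,191)),('wrist0',C-X*.085-Y*.135+Z*.1,(299,242)),
     ('wrist0',C+X*.0-Y*.135+Z*.1,None),
     ('scene0',C-X*.085+Y*.135+Z*.1,(140+369/4,125+178/4)),('scene0',C-X*.085-Y*.135+Z*.1,(140+138/4,125+385/4)),
     ('scene0',C+X*.085-Y*.135+Z*.1,(140+375/4,125+476/4)),
     ('scene0',cov(p,.17,.135,.004),(140+703/4,125+63/4)),('scene0',cov(p,.14,0,.038),(140+648/4,125+240/4))]
def f(p): return np.concatenate([proj(i,q)-np.array(t) for i,q,t in pts(p) if t is not None])
s=least_squares(f,[.583,.049,1.356,1.9],loss='soft_l1');print(s.x.round(4),f(s.x).round(1).reshape(-1,2))
C,X,Y,Z,u,n=geo(s.x);np.save('fit.npy',s.x)
print('jar pred',C+Y*.06,'bottle',C-Y*.06,'knob',cov(s.x,.14,0,.043),'free mid',cov(s.x,.17,0,0),'deg',np.degrees(s.x[2:]))
j=atz('wrist0',136,131.4,.09);print(j)
E
```

```text
[0.5811 0.0508 1.3562 2.0205] [[-4.7  0.1]
 [ 1.1  0.3]
 [ 0.1 -0.3]
 [-1.1  0.7]
 [ 0.5  1.4]
 [ 1.7 -0.4]
 [-0.5 -0.3]]
jar pred [0.52251633 0.06361984 0.        ] bottle [0.63976395 0.03806606 0.        ] knob [0.62044719 0.2311943  0.20788627] free mid [0.6149781  0.20610064 0.25359619] deg [ 77.70482247 115.76745873]
[0.52486513 0.05680383 0.09      ]
```

send_rows:
  steps:
    - {"ty":-0.52,"tx":0.24,"tz":0.25,"grip":1}
    - {"ty":-0.52,"tx":0.24,"tz":0.25,"grip":1}
    - {"ty":-0.52,"tx":0.24,"tz":0.25,"grip":1}
    - {"ty":-0.52,"tx":0.23,"tz":0.25,"grip":1}
    - {"turn":-0.9,"grip":1}
    - {"turn":-0.8,"grip":1}
    - {"turn":-0.8,"grip":1}
    - {"grip":1}
    - {"grip":1}

```text
validation failed for argument at $.st...
```

```bash
python3 - <<'E'
from fit import *
s=snap('wrist','wrist1');print(s['position'],s['tool_rot'],s['joint_positions'].__repr__())
j=atz('wrist0',136,131.4,.09);print(j,proj('wrist1',j))
E
```

```text
[ 6.49604407e-01 -1.19432721e-05  2.35723902e-01] [-2.22070926e+00 -2.22078086e+00  1.66217170e-03] array([ 0.01409316,  0.32163967, -0.07011764,  1.45138994,  0.02257611,
        1.3707955 , -0.05692531])
[0.52486513 0.05680383 0.09      ] [135.98562782 131.45521518]
```

View pics/wrist1.png

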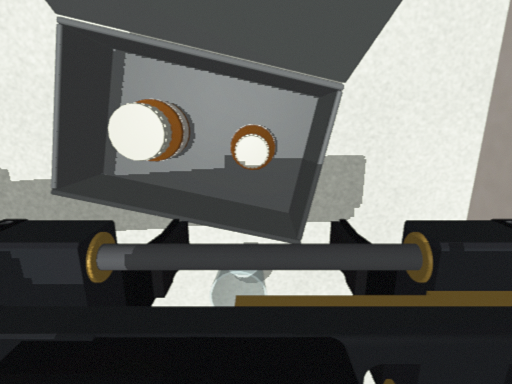

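The call was refused, so the arm has not moved and this view is the same as the first. I'll give every row all its fields.

send_rows:
  steps:
    - {"tx":0.24,"ty":-0.52,"tz":0.25,"turn":0,"grip":1}
    - {"tx":0.24,"ty":-0.52,"tz":0.25,"turn":0,"grip":1}
    - {"tx":0.24,"ty":-0.52,"tz":0.25,"turn":0,"grip":1}
    - {"tx":0.23,"ty":-0.52,"tz":0.25,"turn":0,"grip":1}
    - {"tx":0,"ty":0,"tz":0,"turn":-0.9,"grip":1}
    - {"tx":0,"ty":0,"tz":0,"turn":-0.8,"grip":1}
    - {"tx":0,"ty":0,"tz":0,"turn":-0.8,"grip":1}
    - {"tx":0,"ty":0,"tz":0,"turn":0,"grip":1}

```text
time: 1.2
position: [0.5251, 0.057, 0.1765]
tool_rot: [-1.803, -2.572, 0.0]
ft_force: [-0.6, 0.1, -0.8]
grip_width: 1.003
grip_force: 0.0
```

```bash
python3 - <<'E'
from fit import *
s=snap('wrist','wrist2');print(s['joint_positions'].__repr__())
j=atz('wrist0',136,131.4,.09);print(j,proj('wrist2',j))
E
```

```text
array([-0.02576027,  0.10870527, -0.14130799,  1.828383  ,  0.01642618,
        1.20579085,  0.17581415])
[0.52486513 0.05680383 0.09      ] [258.05586241 201.20870268]
```

View pics/wrist2.png

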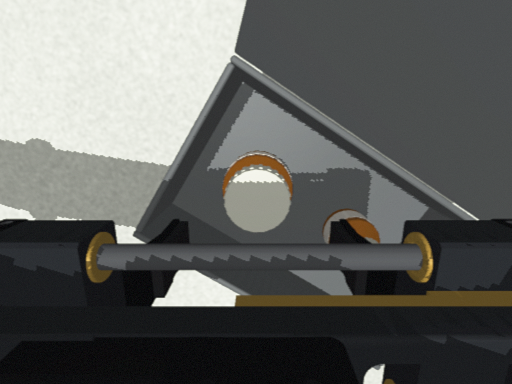

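The cap is centred at about (258,200), where it was predicted (258,201), so the position holds. I'll descend so the fingertips stay above the cap's lower edge, then grip.

send_rows:
  steps:
    - {"tx":0,"ty":0,"tz":0.5,"turn":0,"grip":1}
    - {"tx":0,"ty":0,"tz":0.5,"turn":0,"grip":1}
    - {"tx":0,"ty":0,"tz":0.4,"turn":0,"grip":1}
    - {"tx":0,"ty":0,"tz":0.2,"turn":0,"grip":1}
    - {"tx":0,"ty":0,"tz":0,"turn":0,"grip":0.8}
    - {"tx":0,"ty":0,"tz":0,"turn":0,"grip":0.7}
    - {"tx":0,"ty":0,"tz":0,"turn":0,"grip":0.5}
    - {"tx":0,"ty":0,"tz":0,"turn":0,"grip":0.5}
    - {"tx":0,"ty":0,"tz":0,"turn":0,"grip":0.5}
  newtons: 20

```text
time: 2.38
position: [0.5236, 0.0561, 0.0811]
tool_rot: [-1.801, -2.571, 0.005]
ft_force: [-6.4, -1.5, 6.1]
grip_width: 0.661
grip_force: 20.0
```

send_rows:
  steps:
    - {"tx":0,"ty":-0.03,"tz":0,"turn":0,"grip":0.5}
    - {"tx":0,"ty":0,"tz":0.003,"turn":1,"grip":0.5}
    - {"tx":0,"ty":0,"tz":0.003,"turn":1,"grip":0.5}
    - {"tx":0,"ty":0,"tz":0.003,"turn":1,"grip":0.5}
    - {"tx":0,"ty":0,"tz":0.003,"turn":1,"grip":0.5}

```text
time: 3.0
position: [0.5233, 0.0562, 0.0804]
tool_rot: [2.446, 1.972, -0.001]
ft_force: [-2.6, -1.4, 4.2]
grip_width: 0.662
grip_force: 20.0
```

send_rows:
  steps:
    - {"tx":0,"ty":0,"tz":0.003,"turn":1,"grip":0.5}
    - {"tx":0,"ty":0,"tz":0.003,"turn":1,"grip":0.5}
    - {"tx":0,"ty":0,"tz":0.003,"turn":1,"grip":0.5}
    - {"tx":0,"ty":0,"tz":0.003,"turn":1,"grip":0.5}
    - {"tx":0,"ty":0,"tz":0,"turn":0,"grip":0.5}

```text
time: 3.62
position: [0.5231, 0.0563, 0.0796]
tool_rot: [-2.891, -1.229, 0.001]
ft_force: [-3.6, -0.8, 6.1]
grip_width: 0.662
grip_force: 20.0
```

```bash
python3 -c "
from h import *
s=ctrl.get_state();print(s['time'],s['torque'],s['ft_force'],s['position'],s['joint_positions'])
M=R.from_rotvec(s['tool_rot']).as_matrix();print(np.degrees(np.arctan2(M[1,1],M[0,1])))"
```

```text
3.625 [-0.09659394  1.03379383 -0.15476512] [-3.62716045 -0.84312308  6.1308546 ] [0.52313752 0.05631079 0.07958477] [-0.13268721  0.19837864 -0.02741285  1.93536276  0.00632274  1.00859669
 -0.92984084]
-43.9403819168525
```

send_rows:
  steps:
    - {"tx":0,"ty":0,"tz":0,"turn":0,"grip":0.85}
    - {"tx":0,"ty":0,"tz":0,"turn":0,"grip":0.95}
    - {"tx":0,"ty":0,"tz":0,"turn":0,"grip":0.95}
    - {"tx":0,"ty":0,"tz":0,"turn":-1,"grip":0.95}
    - {"tx":0,"ty":0,"tz":0,"turn":-1,"grip":0.95}
    - {"tx":0,"ty":0,"tz":0,"turn":-1,"grip":0.95}
    - {"tx":0,"ty":0,"tz":0,"turn":-1,"grip":0.95}
    - {"tx":0,"ty":0,"tz":0,"turn":-1,"grip":0.95}
    - {"tx":0,"ty":0,"tz":0,"turn":-1,"grip":0.95}
    - {"tx":0,"ty":0,"tz":0,"turn":-1,"grip":0.95}
    - {"tx":0,"ty":0,"tz":0,"turn":-1,"grip":0.95}
    - {"tx":0,"ty":0,"tz":0,"turn":0,"grip":0.95}

```text
time: 5.12
position: [0.5236, 0.0563, 0.079]
tool_rot: [1.803, 2.572, 0.0]
ft_force: [0.8, 0.1, 0.0]
grip_width: 0.945
grip_force: 0.0
```

```bash
python3 - <<'E'
from fit import *
s=snap('wrist','wrist3');print(s['position'],s['torque'],s['ft_force'])
a=[cv2.resize(cv2.imread(f'pics/wrist{i}.png')[120:250,160:360],None,fx=2,fy=2) for i in (2,)]
snap('scene','scene3')
b=cv2.resize(cv2.imread('pics/scene3.png')[165:245,200:290],None,fx=4,fy=4,interpolation=2)
c=cv2.resize(cv2.imread('pics/scene0.png')[165:245,200:290],None,fx=4,fy=4,interpolation=2)
w=cv2.resize(cv2.imread('pics/wrist3.png'),(360,270))
o=np.zeros((600,760,3),'u1');o[:320,:360]=c;o[:320,365:725]=b;o[325:595,:360]=w
cv2.imwrite('pics/cmp.png',o)
E
```

```text
[0.52364422 0.05634286 0.0790257 ] [ 0.07418184 -0.04061144  0.05877236] [0.82261631 0.10688307 0.03138899]
```

View pics/cmp.png

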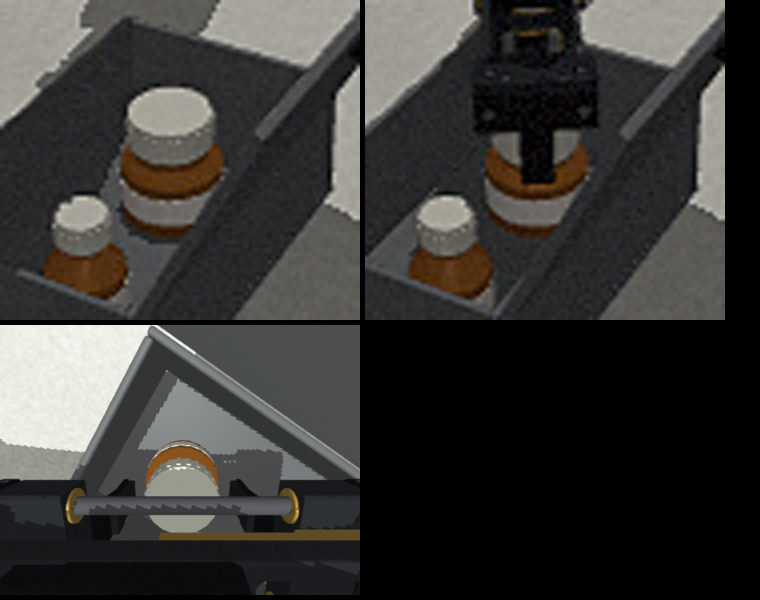

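The fingers straddle the cap clear of the walls and the neighbouring bottle, and the chest and cover look undisturbed. Second stroke next.

send_rows:
  steps:
    - {"tx":0,"ty":0,"tz":0,"turn":0,"grip":0.7}
    - {"tx":0,"ty":0,"tz":0,"turn":0,"grip":0.5}
    - {"tx":0,"ty":0,"tz":0,"turn":0,"grip":0.5}
    - {"tx":0,"ty":0,"tz":0.003,"turn":1,"grip":0.5}
    - {"tx":0,"ty":0,"tz":0.003,"turn":1,"grip":0.5}
    - {"tx":0,"ty":0,"tz":0.003,"turn":1,"grip":0.5}
    - {"tx":0,"ty":0,"tz":0.003,"turn":1,"grip":0.5}

```text
time: 6.1
position: [0.5233, 0.0563, 0.0784]
tool_rot: [2.446, 1.972, -0.001]
ft_force: [-0.9, 0.5, 0.1]
grip_width: 0.665
grip_force: 20.0
```

```bash
cat > st.py <<'E'
from h import *
s=ctrl.get_state();M=R.from_rotvec(s['tool_rot']).as_matrix()
print(s['time'],s['torque'].round(3),s['ft_force'].round(1),s['position'].round(4),'yaw',np.degrees(np.arctan2(M[1,1],M[0,1])).round(2),s['joint_torque'].round(2),s['grip_width'])
E
python3 st.py
```

```text
6.1 [-0.043  0.153  0.142] [-0.9  0.5  0.1] [0.5233 0.0563 0.0784] yaw -12.25 [  0.56 -38.2   -0.6  -27.2   -0.17  -0.17   1.  ] 0.664691298195504
```

send_rows:
  steps:
    - {"tx":0,"ty":0,"tz":0.003,"turn":1,"grip":0.5}
    - {"tx":0,"ty":0,"tz":0.003,"turn":1,"grip":0.5}
    - {"tx":0,"ty":0,"tz":0.003,"turn":1,"grip":0.5}
    - {"tx":0,"ty":0,"tz":0.003,"turn":1,"grip":0.5}

```text
time: 6.6
position: [0.5232, 0.0563, 0.0776]
tool_rot: [2.894, 1.221, -0.001]
ft_force: [-0.9, -0.5, -0.6]
grip_width: 0.659
grip_force: 20.0
```

```bash
python3 st.py
```

```text
6.6 [-0.059  0.174  0.129] [-0.9 -0.5 -0.6] [0.5232 0.0563 0.0776] yaw -44.25 [  0.62 -38.28  -0.18 -27.33  -0.13  -0.26   1.  ] 0.659055962923963
```

The moment is about 0.13 N·m, which is friction only, so the cap is not yet home. Third stroke.

send_rows:
  steps:
    - {"tx":0,"ty":0,"tz":0,"turn":0,"grip":0.85}
    - {"tx":0,"ty":0,"tz":0,"turn":0,"grip":0.95}
    - {"tx":0,"ty":0,"tz":0,"turn":0,"grip":0.95}
    - {"tx":0,"ty":0,"tz":0,"turn":-1,"grip":0.95}
    - {"tx":0,"ty":0,"tz":0,"turn":-1,"grip":0.95}
    - {"tx":0,"ty":0,"tz":0,"turn":-1,"grip":0.95}
    - {"tx":0,"ty":0,"tz":0,"turn":-1,"grip":0.95}
    - {"tx":0,"ty":0,"tz":0,"turn":-1,"grip":0.95}
    - {"tx":0,"ty":0,"tz":0,"turn":-1,"grip":0.95}
    - {"tx":0,"ty":0,"tz":0,"turn":-1,"grip":0.95}
    - {"tx":0,"ty":0,"tz":0,"turn":-1,"grip":0.95}
    - {"tx":0,"ty":0,"tz":0,"turn":0,"grip":0.95}

```text
time: 8.1
position: [0.5236, 0.0563, 0.0777]
tool_rot: [1.803, 2.572, 0.0]
ft_force: [-0.3, -0.1, -0.1]
grip_width: 0.949
grip_force: 0.0
```

send_rows:
  steps:
    - {"tx":0,"ty":0,"tz":0,"turn":0,"grip":0.7}
    - {"tx":0,"ty":0,"tz":0,"turn":0,"grip":0.5}
    - {"tx":0,"ty":0,"tz":0,"turn":0,"grip":0.5}
    - {"tx":0,"ty":0,"tz":0.003,"turn":1,"grip":0.5}
    - {"tx":0,"ty":0,"tz":0.003,"turn":1,"grip":0.5}
    - {"tx":0,"ty":0,"tz":0.003,"turn":1,"grip":0.5}

```text
time: 8.85
position: [0.5234, 0.0563, 0.0772]
tool_rot: [2.302, 2.138, -0.001]
ft_force: [-0.6, -0.2, 1.2]
grip_width: 0.661
grip_force: 20.0
```

```bash
python3 st.py
```

```text
8.85 [-0.093  0.13   0.94 ] [-0.6 -0.2  1.2] [0.5234 0.0563 0.0772] yaw -4.24 [  0.84 -37.83  -0.4  -26.9   -0.41  -0.23   0.54] 0.6608284541842503
```

send_rows:
  steps:
    - {"tx":0,"ty":0,"tz":0.003,"turn":1,"grip":0.5}
    - {"tx":0,"ty":0,"tz":0.003,"turn":1,"grip":0.5}

```text
time: 9.1
position: [0.5234, 0.0566, 0.0771]
tool_rot: [2.574, 1.799, -0.001]
ft_force: [-0.7, -1.4, 3.0]
grip_width: 0.659
grip_force: 20.0
```

```bash
python3 st.py
```

```text
9.1 [-0.039  0.294  0.831] [-0.7 -1.4  3. ] [0.5234 0.0566 0.0771] yaw -20.09 [  1.38 -37.18   0.31 -26.61  -0.51  -0.43   0.26] 0.6588970682676689
```

The moment jumped to 0.94 N·m inside an arc the fingers had already swept freely, and the grip is slipping, so the cap is home at about 2.5 rad in total. I'll release straight up, close the fingers, and square the tool to the chest.

send_rows:
  steps:
    - {"tx":0,"ty":0,"tz":0,"turn":0,"grip":0.85}
    - {"tx":0,"ty":0,"tz":0,"turn":0,"grip":0.95}
    - {"tx":0,"ty":0,"tz":0,"turn":0,"grip":0.95}
    - {"tx":0,"ty":0,"tz":-0.5,"turn":0,"grip":0.95}
    - {"tx":0,"ty":0,"tz":-0.8,"turn":0,"grip":0.95}
    - {"tx":0,"ty":0,"tz":-0.8,"turn":0,"grip":0.95}
    - {"tx":0,"ty":0,"tz":-0.8,"turn":0,"grip":0.5}
    - {"tx":0,"ty":0,"tz":-0.8,"turn":-0.5,"grip":0}
    - {"tx":0,"ty":0,"tz":-0.3,"turn":-0.5,"grip":0}
    - {"tx":0,"ty":0,"tz":0,"turn":0,"grip":0}
    - {"tx":0,"ty":0,"tz":0,"turn":0,"grip":0}

```text
time: 10.48
position: [0.523, 0.0562, 0.3154]
tool_rot: [-2.442, -1.975, 0.003]
ft_force: [-0.1, 0.6, -0.6]
grip_width: 0.468
grip_force: 0.0
```

```bash
python3 st.py; cat > plan.py <<'E'
from fit import *
p=np.load('fit.npy');s=ctrl.get_state();C,X,Y,Z,u,n=geo(p)
d=np.array(s['position'])-C; print('now X,Y,z',d@X,d@Y,d[2])
r=.011
for th in np.r_[2.15,np.arange(2.0,-.01,-.1)]:
    if th>1.57: a=.17; x=.085-a*np.cos(th)+.008*np.sin(th)+r; z=.1005+a*np.sin(th)+.008*np.cos(th)-.025+.014
    else: a=.145; x=.085-a*np.cos(th)+.008*np.sin(th)+r; z=.1005+a*np.sin(th)+.008*np.cos(th)+.014
    print(round(th,2),round(x,4),round(z,4))
E
python3 plan.py
python3 - <<'E'
import sys;sys.path.insert(0,'.')
import os;os.chdir('.')
from h import *
snap('scene','scene4');snap('side','side4');snap('wrist','wrist4')
a=cv2.resize(cv2.imread('pics/scene4.png')[90:270,140:345],None,fx=2,fy=2,interpolation=2)
b=cv2.resize(cv2.imread('pics/side4.png')[90:270,140:345],None,fx=1.8,fy=1.8,interpolation=2)
o=np.zeros((360,780,3),'u1');o[:360,:410]=a;o[:324,410:779]=b;cv2.imwrite('pics/c4.png',o)
E
```

```text
10.475 [ 0.037  0.015 -0.   ] [-0.1  0.6 -0.6] [0.523  0.0562 0.3154] yaw -12.06 [ 1.000e-02 -3.466e+01 -5.000e-02 -3.259e+01 -7.000e-02  0.000e+00
  0.000e+00] 0.46791975946879605
now X,Y,z -0.007156724347955861 0.05797583870134251 0.3153536129314373
2.15 0.1957 0.2274
2.0 0.174 0.2408
1.9 0.1585 0.2478
1.8 0.1424 0.2532
1.7 0.1258 0.2571
1.6 0.109 0.2592
1.5 0.0937 0.2597
1.4 0.0792 0.2587
1.3 0.0649 0.2564
1.2 0.0509 0.2525
1.1 0.0374 0.2474
1.0 0.0244 0.2408
0.9 0.0121 0.2331
0.8 0.0007 0.2241
0.7 -0.0097 0.214
0.6 -0.0192 0.203
0.5 -0.0274 0.191
0.4 -0.0344 0.1783
0.3 -0.0402 0.165
0.2 -0.0445 0.1511
0.1 -0.0475 0.1369
-0.0 -0.049 0.1225
```

View pics/c4.png

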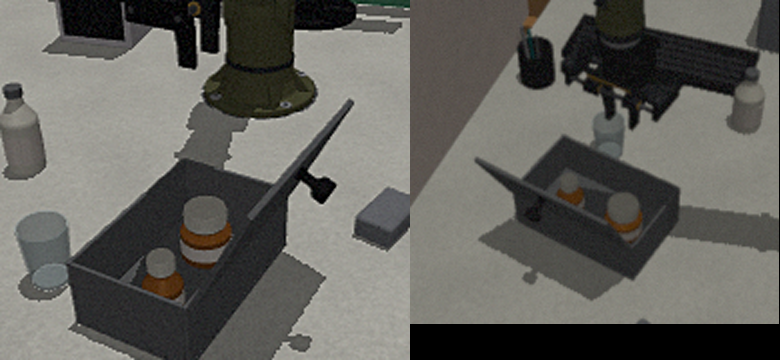

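The cap now sits lower and the cover, bottle and loose items are undisturbed. I'll cross above the cover and come down outside its free edge with the fingers shut.

send_rows:
  steps:
    - {"tx":0.5,"ty":0,"tz":0,"turn":0,"grip":0}
    - {"tx":0.8,"ty":0,"tz":0,"turn":0,"grip":0}
    - {"tx":0.8,"ty":0,"tz":0,"turn":0,"grip":0}
    - {"tx":0.8,"ty":0,"tz":0,"turn":0,"grip":0}
    - {"tx":0.8,"ty":0,"tz":0,"turn":0,"grip":0}
    - {"tx":0.3,"ty":0,"tz":0,"turn":0,"grip":0}
    - {"tx":0,"ty":0,"tz":0.5,"turn":0,"grip":0}
    - {"tx":0,"ty":0,"tz":0.5,"turn":0,"grip":0}
    - {"tx":0,"ty":0,"tz":0.25,"turn":0,"grip":0}
    - {"tx":0,"ty":0,"tz":0,"turn":0,"grip":0}

```text
time: 11.88
position: [0.5731, 0.2901, 0.2406]
tool_rot: [-2.442, -1.976, 0.004]
ft_force: [-0.0, -1.2, 0.4]
grip_width: 0.005
grip_force: 0.0
```

```bash
python3 plan.py|head -1; python3 st.py
```

```text
now X,Y,z 0.2320674429172297 0.05885300063053474 0.24058575703097956
11.875 [-0.006  0.011 -0.025] [-0.  -1.2  0.4] [0.5731 0.2901 0.2406] yaw -12.05 [-4.000e-02 -4.731e+01 -1.840e+00 -3.047e+01 -6.000e-02 -1.000e-01
 -0.000e+00] 0.00474242416268979
```

send_rows:
  steps:
    - {"tx":-0.4,"ty":0,"tz":0,"turn":0,"grip":0}
    - {"tx":-0.2,"ty":0,"tz":0,"turn":0,"grip":0}
    - {"tx":-0.15,"ty":0,"tz":0,"turn":0,"grip":0}
    - {"tx":-0.15,"ty":0,"tz":0,"turn":0,"grip":0}
    - {"tx":-0.14,"ty":0,"tz":-0.06,"turn":0,"grip":0}
    - {"tx":-0.14,"ty":0,"tz":-0.06,"turn":0,"grip":0}

```text
time: 12.62
position: [0.5585, 0.2226, 0.2491]
tool_rot: [-2.44, -1.978, -0.002]
ft_force: [1.1, 2.4, -1.5]
grip_width: 0.002
grip_force: 1.3
```

```bash
python3 plan.py|head -1; python3 st.py
```

```text
now X,Y,z 0.16297145462332524 0.05868579129958268 0.249115775611035
12.625 [ 0.517 -0.079 -0.009] [ 1.1  2.4 -1.5] [0.5585 0.2226 0.2491] yaw -11.94 [ 9.300e-01 -4.356e+01 -1.000e-02 -3.135e+01  6.200e-01  5.700e-01
 -1.100e-01] 0.002189851302247
```

Contact at about 2.6 N, which matches the hinge friction. I'll keep following the arc.

send_rows:
  steps:
    - {"tx":-0.15,"ty":0,"tz":-0.04,"turn":0,"grip":0}
    - {"tx":-0.15,"ty":0,"tz":-0.04,"turn":0,"grip":0}
    - {"tx":-0.14,"ty":0,"tz":-0.03,"turn":0,"grip":0}
    - {"tx":-0.14,"ty":0,"tz":-0.03,"turn":0,"grip":0}
    - {"tx":-0.14,"ty":0,"tz":-0.02,"turn":0,"grip":0}
    - {"tx":-0.14,"ty":0,"tz":-0.02,"turn":0,"grip":0}
    - {"tx":-0.13,"ty":0,"tz":0,"turn":0,"grip":0}
    - {"tx":-0.13,"ty":0,"tz":0,"turn":0,"grip":0}
    - {"tx":-0.12,"ty":0,"tz":0.01,"turn":0,"grip":0}
    - {"tx":-0.12,"ty":0,"tz":0.01,"turn":0,"grip":0}
    - {"tx":-0.12,"ty":0,"tz":0.02,"turn":0,"grip":0}
    - {"tx":-0.12,"ty":0,"tz":0.02,"turn":0,"grip":0}

```text
time: 14.12
position: [0.5386, 0.1273, 0.256]
tool_rot: [2.441, 1.977, -0.001]
ft_force: [-0.5, 1.2, 2.5]
grip_width: 0.002
grip_force: 1.2
```

```bash
python3 plan.py|head -1; python3 st.py
```

```text
now X,Y,z 0.06564394363846443 0.05788822400050986 0.256045607199955
14.125 [ 0.387 -0.01  -0.021] [-0.5  1.2  2.5] [0.5386 0.1273 0.256 ] yaw -12.0 [  0.69 -35.95   0.51 -29.99   0.58   0.28  -0.1 ] 0.001725824368287102
```

send_rows:
  steps:
    - {"tx":-0.12,"ty":0,"tz":0.03,"turn":0,"grip":0}
    - {"tx":-0.12,"ty":0,"tz":0.03,"turn":0,"grip":0}
    - {"tx":-0.11,"ty":0,"tz":0.04,"turn":0,"grip":0}
    - {"tx":-0.11,"ty":0,"tz":0.05,"turn":0,"grip":0}
    - {"tx":-0.11,"ty":0,"tz":0.05,"turn":0,"grip":0}
    - {"tx":-0.11,"ty":0,"tz":0.06,"turn":0,"grip":0}
    - {"tx":-0.1,"ty":0,"tz":0.06,"turn":0,"grip":0}
    - {"tx":-0.1,"ty":0,"tz":0.07,"turn":0,"grip":0}
    - {"tx":-0.1,"ty":0,"tz":0.07,"turn":0,"grip":0}
    - {"tx":-0.09,"ty":0,"tz":0.08,"turn":0,"grip":0}
    - {"tx":-0.09,"ty":0,"tz":0.08,"turn":0,"grip":0}
    - {"tx":-0.08,"ty":0,"tz":0.09,"turn":0,"grip":0}

```text
time: 15.62
position: [0.5232, 0.0547, 0.2132]
tool_rot: [2.441, 1.977, -0.0]
ft_force: [-0.4, -0.1, 1.9]
grip_width: 0.002
grip_force: 0.8
```

```bash
python3 plan.py|head -1; python3 st.py
```

```text
now X,Y,z -0.008561084829401187 0.05743428111612994 0.21319966020823747
15.625 [ 0.029  0.039 -0.028] [-0.4 -0.1  1.9] [0.5232 0.0547 0.2132] yaw -12.0 [ -0.13 -33.91  -0.13 -29.89  -0.04   0.11  -0.07] 0.0023736474415422
```

send_rows:
  steps:
    - {"tx":-0.08,"ty":0,"tz":0.09,"turn":0,"grip":0}
    - {"tx":-0.08,"ty":0,"tz":0.09,"turn":0,"grip":0}
    - {"tx":-0.07,"ty":0,"tz":0.1,"turn":0,"grip":0}
    - {"tx":-0.07,"ty":0,"tz":0.1,"turn":0,"grip":0}
    - {"tx":-0.06,"ty":0,"tz":0.1,"turn":0,"grip":0}
    - {"tx":-0.06,"ty":0,"tz":0.11,"turn":0,"grip":0}
    - {"tx":-0.05,"ty":0,"tz":0.11,"turn":0,"grip":0}
    - {"tx":-0.05,"ty":0,"tz":0.11,"turn":0,"grip":0}
    - {"tx":-0.04,"ty":0,"tz":0.11,"turn":0,"grip":0}
    - {"tx":-0.03,"ty":0,"tz":0.12,"turn":0,"grip":0}
    - {"tx":-0.03,"ty":0,"tz":0.12,"turn":0,"grip":0}
    - {"tx":-0.02,"ty":0,"tz":0.1,"turn":0,"grip":0}

```text
time: 17.12
position: [0.5151, 0.0175, 0.1374]
tool_rot: [-2.441, -1.977, 0.0]
ft_force: [0.2, 0.2, 0.8]
grip_width: 0.006
grip_force: 0.5
```

```bash
python3 plan.py|head -1; python3 st.py
```

```text
now X,Y,z -0.04658890846468633 0.057397335284336964 0.13740143498874763
17.125 [0.014 0.12  0.025] [0.2 0.2 0.8] [0.5151 0.0175 0.1374] yaw -12.0 [-4.000e-02 -3.497e+01 -8.000e-02 -2.873e+01 -5.000e-02 -8.000e-02
 -1.000e-02] 0.005693773792824235
```

send_rows:
  steps:
    - {"tx":0,"ty":0,"tz":0.05,"turn":0,"grip":0}
    - {"tx":0,"ty":0,"tz":0.05,"turn":0,"grip":0}
    - {"tx":0,"ty":0,"tz":0.04,"turn":0,"grip":0}
    - {"tx":0,"ty":0,"tz":0.04,"turn":0,"grip":0}
    - {"tx":0,"ty":0,"tz":0.03,"turn":0,"grip":0}
    - {"tx":0,"ty":0,"tz":0.02,"turn":0,"grip":0}

```text
time: 17.88
position: [0.5154, 0.0176, 0.1242]
tool_rot: [2.441, 1.977, 0.0]
ft_force: [0.4, -0.8, 0.9]
grip_width: 0.005
grip_force: 0.5
```

```bash
python3 st.py
```

```text
17.875 [-0.173  0.008 -0.023] [ 0.4 -0.8  0.9] [0.5154 0.0176 0.1242] yaw -12.0 [ -0.37 -35.13  -0.47 -28.01  -0.31   0.    -0.  ] 0.00497466741453018
```

send_rows:
  steps:
    - {"tx":0,"ty":0,"tz":0.01,"turn":0,"grip":0}
    - {"tx":0,"ty":0,"tz":0.01,"turn":0,"grip":0}
    - {"tx":0,"ty":0,"tz":0.01,"turn":0,"grip":0}
    - {"tx":0,"ty":0,"tz":0.01,"turn":0,"grip":0}
    - {"tx":0,"ty":0,"tz":0,"turn":0,"grip":0}

```text
time: 18.5
position: [0.5154, 0.0176, 0.1229]
tool_rot: [2.441, 1.977, 0.0]
ft_force: [-2.0, -0.8, 7.9]
grip_width: 0.002
grip_force: 3.8
```

```bash
python3 st.py
```

```text
18.5 [-0.272  0.669  0.018] [-2.  -0.8  7.9] [0.5154 0.0176 0.1229] yaw -12.0 [ -0.45 -32.08  -0.5  -26.59  -0.3   -1.02  -0.  ] 0.0021409138840326625
```

send_rows:
  steps:
    - {"tx":0,"ty":0,"tz":0.01,"turn":0,"grip":0}
    - {"tx":0,"ty":0,"tz":0,"turn":0,"grip":0}

```text
time: 18.75
position: [0.5154, 0.0176, 0.1228]
tool_rot: [2.441, 1.977, 0.0]
ft_force: [-3.9, -0.3, 10.7]
grip_width: 0.005
grip_force: 5.5
```

send_rows:
  steps:
    - {"tx":0,"ty":0,"tz":-0.1,"turn":0,"grip":0}
    - {"tx":0,"ty":0,"tz":-0.5,"turn":0,"grip":0}
    - {"tx":0,"ty":0,"tz":-0.8,"turn":0,"grip":0}
    - {"tx":0,"ty":0,"tz":-0.8,"turn":0,"grip":0}
    - {"tx":0,"ty":0,"tz":-0.5,"turn":0,"grip":0}
    - {"tx":0,"ty":0,"tz":0,"turn":0,"grip":0}
    - {"tx":0,"ty":0,"tz":0,"turn":0,"grip":0}

```text
time: 19.62
position: [0.5148, 0.0178, 0.2821]
tool_rot: [-2.441, -1.977, 0.002]
ft_force: [0.1, -0.5, -0.1]
grip_width: 0.002
grip_force: 0.0
```

```bash
python3 st.py; python3 - <<'E'
from h import *
snap('scene','scene5');snap('side','side5')
a=cv2.resize(cv2.imread('pics/scene5.png')[90:270,140:345],None,fx=2,fy=2,interpolation=2)
b=cv2.resize(cv2.imread('pics/side5.png')[90:270,140:345],None,fx=1.8,fy=1.8,interpolation=2)
o=np.zeros((360,780,3),'u1');o[:360,:410]=a;o[:324,410:779]=b;cv2.imwrite('pics/c5.png',o)
E
```

```text
19.625 [-0.011  0.013 -0.032] [ 0.1 -0.5 -0.1] [0.5148 0.0178 0.2821] yaw -11.99 [-0.000e+00 -3.367e+01 -2.000e-02 -3.248e+01 -8.000e-02 -0.000e+00
 -0.000e+00] 0.0015594436664624622
```

View pics/c5.png

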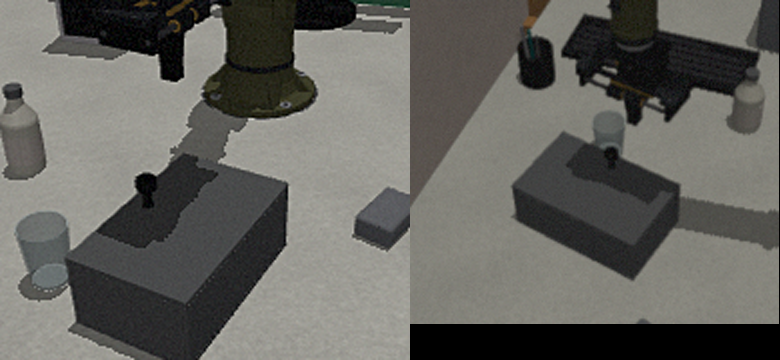

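The cover lies flat on the rim with the knob up, the beaker, wash bottle and block are where they were, and the arm is clear. Handing in.

```bash
python3 -c "
from bench import ctrl
print(ctrl.close_job())"
```

```text
the job is handed in; nothing more can be done
None
```

The jar's cap was turned clockwise to its stop (about 2.5 rad, where the turning moment jumped to 0.94 N·m), then the cover was folded shut with at most about 11 N; the bottle's cap was not touched, nothing else looked moved in the last pictures, and the job was handed in at about 20 s.

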